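Check the cure of a resin serving board with a dial gauge

ROBOT

A 6-joint arm with a two-finger parallel gripper is mounted at the origin on the work surface. World frame = base frame: x ahead of the robot, y to its left, z up, the work surface at z = 0. Lengths are in m, angles in rad, forces in N, time in s.
With the tool pointing down it reaches from about 0.375 to 0.75 m from the base axis. Payload 9 kg.
Tool frame: the origin (TCP) lies at the very end of the fingers, on their centre line; the grasp point (between the pads) lies 19 mm behind it (manip.grip_point_offset is the distance from the TCP to the grasp point, in m); z points along the fingers, y is the line along which they close (so a half turn about z gives the same grasp; the last joint's range is limited). The gripper opens to 85 mm and grips with 20 to 120 N. Pads are 22 mm wide; open, the fingers measure 114 mm over their backs; the gripper's body (76 mm by 85 mm) begins 54 mm behind the grasp point. The pads swing forward as they close: fully open they stand 13 mm farther back than shut.
Start: joints at [-1.43, 0.104, 0.097, 1.564, 0, 1.353], TCP at [0.211, -0.562, 0.231] pointing down, gripper open.
Joint ranges: [-2.99, 2.99], [-0.84, 1.86], [-1.1, 1.16], [-1.84, 2.11], [-1.51, 1.56], [-3.14, 3.14]. Speed limits (rad/s): [2.22, 2.22, 2.57, 3.14, 3.14, 3.14].

INTERFACE

Orientations are given as a 3x3 rotation matrix whose columns are the frame's x, y, z axes.
In Python, from station import observe, read_camera, job, manip gives the robot as it stands. The module is installed in compiled form; this text tells all that it offers.
- The arm moves only by the tool drive_tool, never from a script. Its argument "plan" is a list of rows, each an object with "linear": the shift along the world's x, y, z in m, a list of three; "angular": the turn, a rotation vector about the world's x, y, z in rad, a list of three; "claw": the opening, from -1 (shut) to 1 (fully open), so that 0 is half open. A call has 1 to 10 rows; each row shifts and turns the commanded pose from where the row before left it; what a row does not reach is not made up. A row lasts 1/12 s, in which the tool goes at most 41.7 mm and 7.16 degrees, less where a joint would pass 70% of its speed; a pose out of reach is approached as far as the arm can. A call with a gripper value outside its range is refused whole. The fingers move at their own pace and stop on an object; the grip force is fixed at half the most. Time passes only in rows, so rows that do not move let the fingers close. It gives the time, the measured TCP pose, the force, the opening and the grip force at its end, in the units of the state.
- observe(): the state, without advancing time (a new reading comes with each control period).
- read_camera(name): name is "side" or "top"; returns a dict with "image" (400x640x3 uint8, red, green, blue), "fx", "fy", "cx", "cy" (pixels), "R" (3x3) and "t" (3): a world point X has camera coordinates R X + t. Camera axes: x right, y down, z forward; pixel columns grow to the right and rows downward; lengths in m; the calibration is good to about 2 mm. A picture is of the moment at which its call begins. There is no depth.
- job.close_job(): hands the job in; it is judged then, once.
The state is a dict: "time": time; "joint_positions": joint angles; "qvel": joint speeds; "effort": joint torques, N m; "position": TCP position; "tcp_rot": TCP orientation; "contact_force": force on the tool from outside, world axes, zero at the start; "ft_torque": the same for the moment, N m; "gripper_width": finger opening in m; "grip_force": force on a finger pad.
Only numpy, scipy, OpenCV 4.12 (cv2) and the standard library are available. Lean on these libraries where they do the work, as an engineer would, in place of code of your own. Each camera call takes 0.05 s, during which the arm holds its last target. There are 200 camera calls.

TASK

Take the dial hardness gauge from its forked stand and, holding it upright, press its spring tip gently for about a second first on the middle of the round steel test block, then on the middle of the round paper sticker on the board, then on the middle of the square sticker, so that the tip goes in about halfway each time but never bottoms out hard. Do not press on the cross-shaped sticker, where the finish is still tacky, and leave the other things where they are. Then gently set the gauge back in its stand, hanging upright in the fork as it was, and let go.

Things in the scene. Friction and masses are not known exactly. Their poses are not given: they have to be found in the camera images.
- gauge: Loose dial gauge, 0.2 kg: grey upright block 24 mm (its x) by 44 mm (its y) by 64 mm tall, white dial on its +x face; below it a steel barrel, 18 mm diameter, 30 mm long, then the spring tip. Origin: centre of the block's underside (the shoulder that rests on the fork); z up to the top at +64 mm. Grasp from above across the 24 mm, closing along its x.
- tip (a point): Ball end (8 mm diameter) of the gauge's spring tip, on the gauge's axis, 52 mm below the gauge's origin when out.
- plunger (a joint): How far the spring tip is pushed into the gauge: 0 is fully out, 0.012 m is bottomed. It takes about 1 N to start and 5.8 N at the bottom (3.4 N halfway).
- holder: Fixed bare aluminium stand: base 110 x 84 x 8 mm and a level fork 66 (x) by 84 mm (y), 8 mm thick, top 80 mm above the table, on an upright plate at its +x end. Slot 26 mm wide, along x, open to -x, closed at x = +13 mm. The gauge's barrel goes in the slot, its block rests across both arms, gauge x along stand x. Origin: on the table; the gauge's origin belongs at (0, 0, 80 mm) from it.
- test_block: Loose round steel test block with a dark circle line on top, a flat disc of 50 mm diameter, 18 mm high, 0.28 kg, lying on the table. Origin: centre of its underside.
- board: Fixed round wooden serving board of 260 mm diameter, 22 mm thick, with a dark resin band at its +y side and a handle 55 mm wide towards -y (to 270 mm from the centre), standing on upturned clear cups; its top is level, 77 mm above the table. Origin: on the table under the disc's centre.
- mark_round: Round white paper sticker, 26 mm diameter, flat on the board's top. Origin: its centre, on the board's surface.
- mark_square: Square white paper sticker, 26 mm side, flat on the board's top. Origin: its centre, on the board's surface.
- mark_cross: Cross of two white paper strips, 34 mm long and 9 mm wide, flat on the board's top: the tacky spot. Origin: its centre, on the board's surface.
- tin: Bystander: closed plain metal tin, 50 mm diameter, 45 mm high. Origin: centre of its underside.
- cup: Bystander: clear open mixing cup, 68 mm across its rim, 85 mm high. Origin: centre of its underside.
- spatula: Bystander: spatula, 200 mm long, lying flat along its x.
- pigment_a: Bystander: pigment bottle, 48 mm diameter, 130 mm high. Origin: centre of its underside.
- pigment_b: Bystander: pigment bottle, 52 mm diameter, 140 mm high. Origin: centre of its underside.
- jar: Bystander: glass jar, 60 mm diameter, 70 mm high. Origin: centre of its underside.
- sanding_block: Bystander: cork sanding block, 100 x 50 x 35 mm. Origin: centre of its underside.
Mind the look-alikes: they are no part of the job. What is shaped like the holder but blue or turquoise is not meant.

How it is judged:
On the way, in this order (a step that is already met when the one before it is completed fails the run):
1. the tip is pressed in on the middle of the steel test block, gauge upright (value of joint plunger above 0.003 m and horizontal distance between tip and test_block below 0.018 m and angle between gauge's own z axis and vertical below 0.2 rad and contact force between gauge and test_block above 0.5 N), for 0.4 s.
2. the tip is pressed in on the middle of the round sticker, gauge upright (value of joint plunger above 0.003 m and distance between tip and mark_round below 0.01 m and angle between gauge's own z axis and vertical below 0.2 rad and contact force between gauge and board above 0.5 N), for 0.4 s.
3. the tip is pressed in on the middle of the square sticker, gauge upright (value of joint plunger above 0.003 m and distance between tip and mark_square below 0.01 m and angle between gauge's own z axis and vertical below 0.2 rad and contact force between gauge and board above 0.5 N), for 0.4 s.
At the end, for the whole second after the job is handed in: The gauge hangs in the stand's fork, its block resting on the arms: its origin within -25 to +12 mm in x, 9 mm in y and 4 mm in height of its place, upright within 0.1 rad, its y along the stand's y within 0.4 rad, at rest; the test block is within 40 mm of where it was (x of gauge in the frame of holder between -0.025 and 0.012 m and y of gauge in the frame of holder between -0.009 and 0.009 m and z of gauge in the frame of holder between 0.076 and 0.084 m and angle between gauge's own z axis and vertical below 0.1 rad and angle between the y axis of gauge and the y axis of holder, either way round below 0.4 rad and linear speed of gauge below 0.02 m/s and distance of test_block from where it was at the start of the episode below 0.04 m); the robot touches nothing.
It fails at once if the tacky spot under the cross-shaped sticker is pressed (distance between tip and mark_cross below 0.017 m and contact force between gauge and board above 0.5 N).
It fails at once if the gauge is pressed on the board or the test block with more than 15 N (bottomed out hard) (contact force between gauge and board above 15 N or contact force between gauge and test_block above 15 N).
It fails at once if the gauge is banged against its stand (over 40 N) (contact force between gauge and holder above 40 N).
It fails at once if a bystander is moved by more than 30 mm (distance of any of tin, cup, spatula, pigment_a, pigment_b, jar, sanding_block from where it was at the start of the episode above 0.03 m).
It also fails if it takes over 61 s, if anything falls off the work surface, if the arm or the gripper's body presses on something with over 40 N, if the wrist force passes 120 N, or if a joint passes its speed limit or range.

## Working session

There is one attempt and no reset: what is moved stays moved. The work goes in short steps, Python scripts to look and compute and a tool call to move; the robot and the scene stay as the last step left them, time stands still between calls to the robot, and variables do not carry over. Pictures are saved under pics/ and viewed, at most 10 in all, crops included, and the job is handed in when it is done.

Besides the shell and the picture viewer there is one more tool, called as a command line: name --argument value ..., lists and objects as JSON in quotes. drive_tool: Moves the arm, as the interface text tells. Its arguments: {"type":"object","properties":{"plan":{"type":"array","items":{"type":"object","properties":{"linear":{"type":"array","items":{"type":"number"}},"angular":{"type":"array","items":{"type":"number"}},"claw":{"type":"number"}}}}},"required":["plan"]}

```bash
mkdir -p pics; python3 - <<'E'
from station import observe, read_camera, manip
import cv2,pickle
s=observe();print(s['position'],s['tcp_rot'],s['gripper_width'],s['time'],manip.grip_point_offset)
for n in("side","top"):
    c=read_camera(n);cv2.imwrite(f"pics/{n}0.png",c["image"][:,:,::-1]);pickle.dump(c,open(f"{n}0.pkl","wb"))
    print(n,c["fx"],c["cx"],c["cy"],c["R"],c["t"])
E
```

```text
[ 0.21065336 -0.5614365   0.23051197] [[ 9.36326232e-01  3.51131260e-01 -1.60533273e-04]
 [ 3.51131146e-01 -9.36325309e-01  1.35407893e-03]
 [ 3.25148074e-04 -1.32422785e-03 -9.99999070e-01]] 0.08557524332047334 0.0 0.0187
side 375.3215040285422 316.24076885483305 201.4863171981565 [[-0.88994807 -0.45600961  0.00690379]
 [-0.30780706  0.58940838 -0.74689529]
 [ 0.33652228 -0.66682306 -0.66490583]] [0.49364294 0.22387657 1.11781084]
top 453.6606815021397 321.40993898362103 200.93575225691507 [[ 0.00664291 -0.99987539  0.01432048]
 [-0.98366984 -0.00910969 -0.17975164]
 [ 0.17985969 -0.01289255 -0.98360778]] [0.01641614 0.55277718 1.28816738]
```

View pics/side0.png

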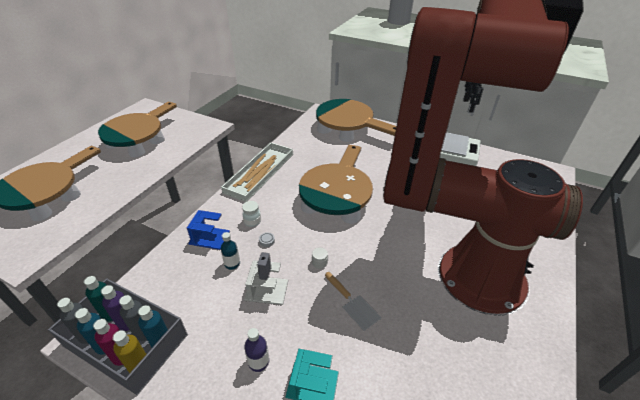

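View pics/top0.png

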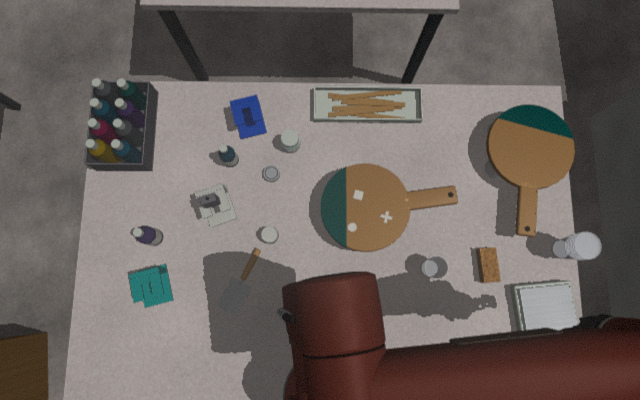

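The top view shows the stand with the gauge near (212,203), the disc-shaped test block near (270,173) and a tin near (269,234). The square is at (358,194), the round sticker at (352,227) and the cross at (387,217). In the side view the stand is near (265,275) and the block near (266,239).

```bash
cat > h.py <<'E'
import numpy as np,cv2,pickle
def ray(c,u,v):
    d=c["R"].T@np.array([(u-c["cx"])/c["fx"],(v-c["cy"])/c["fy"],1]); return -c["R"].T@c["t"],d
def onz(c,u,v,z):
    o,d=ray(c,u,v); return o+d*(z-o[2])/d[2]
def tri(c1,p1,c2,p2):
    A=[];b=[]
    for c,p in((c1,p1),(c2,p2)):
        o,d=ray(c,*p);d/=np.linalg.norm(d);P=np.eye(3)-np.outer(d,d);A.append(P);b.append(P@o)
    return np.linalg.lstsq(np.vstack(A),np.hstack(b),rcond=None)[0]
def proj(c,X):
    q=c["R"]@np.array(X)+c["t"];return c["fx"]*q[0]/q[2]+c["cx"],c["fy"]*q[1]/q[2]+c["cy"]
E
python3 - <<'E'
from h import *
S=pickle.load(open("side0.pkl","rb"));T=pickle.load(open("top0.pkl","rb"))
for n,c,(x,y,w,h) in(("top",T,(185,155,105,90)),("side",S,(235,225,100,85))):
    im=cv2.resize(c["image"][y:y+h,x:x+w,::-1],None,fx=6,fy=6,interpolation=cv2.INTER_CUBIC);cv2.imwrite(f"pics/{n}_crop.png",im)
np.set_printoptions(precision=4,suppress=True)
# white marks on board
for n,c,(x,y,w,h) in(("top",T,(325,170,90,75)),("side",S,(305,165,65,45))):
    sub=c["image"][y:y+h,x:x+w].astype(int);m=((sub.min(2)>150)).astype(np.uint8)
    k,l,st,ce=cv2.connectedComponentsWithStats(m)
    for i in range(1,k):
        if st[i,4]>8: print(n,ce[i]+[x,y],st[i,4],onz(c,*(ce[i]+[x,y]),.077))
print("block",onz(T,270.5,173.5,.018),onz(S,266,239,.018))
E
```

```text
top [327.1538 170.6154] 13 [0.638 0.005 0.077]
top [358.0328 194.5738] 61 [ 0.5674 -0.0849  0.077 ]
top [385.9302 216.6512] 43 [ 0.5034 -0.1648  0.077 ]
top [412.3077 215.3846] 13 [ 0.5078 -0.241   0.077 ]
top [351.7083 226.8542] 48 [ 0.4731 -0.0661  0.077 ]
side [309.1731 167.    ] 52 [ 0.6631 -0.1529  0.077 ]
side [363.9717 168.7925] 106 [ 0.4787 -0.2371  0.077 ]
side [349.9    177.3667] 30 [ 0.5044 -0.1657  0.077 ]
side [324.0541 184.6486] 37 [ 0.5684 -0.0855  0.077 ]
side [346.6765 195.9118] 34 [ 0.4738 -0.0669  0.077 ]
side [367.6667 205.6667] 30 [ 0.3928 -0.0538  0.077 ]
block [0.6421 0.1762 0.018 ] [0.6422 0.1819 0.018 ]
```

View pics/top_crop.png

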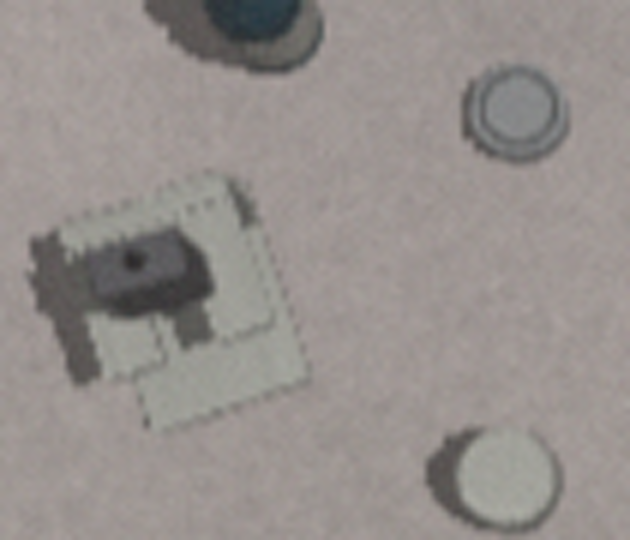

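View pics/side_crop.png

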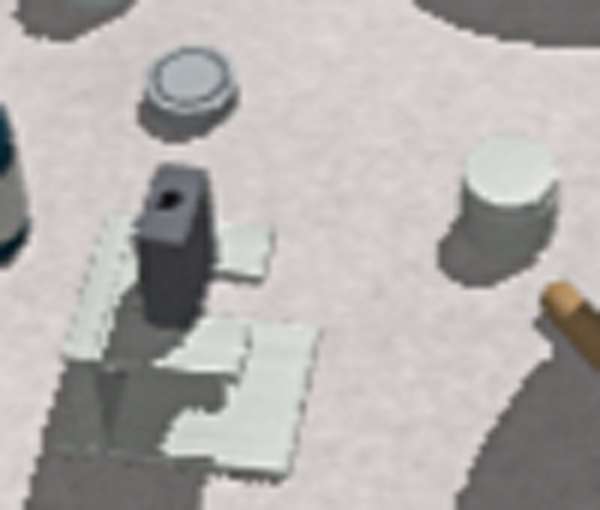

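The gauge's top-face centre is near (207.5,198) in the top view and (263.5,258.5) in the side view. The test block centre is near (271,173.5) and (266.5,238). The slot opens towards the robot.

```bash
python3 - <<'E'
from h import *
S=pickle.load(open("side0.pkl","rb"));T=pickle.load(open("top0.pkl","rb"))
np.set_printoptions(precision=4,suppress=True)
t=lambda p:((p[0]+.5)/6-.5+185,(p[1]+.5)/6-.5+155)
s=lambda p:((p[0]+.5)/6-.5+235,(p[1]+.5)/6-.5+225)
print("hole",onz(T,*t((133,261)),.144),onz(S,*s((170,199)),.144),tri(T,t((133,261)),S,s((170,199))))
q=[(85,255),(175,230),(188,268),(100,292)];q2=[(155,165),(210,170),(190,240),(137,237)]
for n,c,f,Q in(("T",T,t,q),("S",S,s,q2)):
    P=np.array([onz(c,*f(p),.144)[:2] for p in Q]);print(n,P,P.mean(0))
    for i in range(4):
        d=P[(i+1)%4]-P[i];print(np.linalg.norm(d),np.degrees(np.arctan2(d[1],d[0])))
# test block
print("blk",onz(T,*t((516,112)),.018),onz(S,*s((190,80)),.018))
# base plate front edge of stand & fork arm edges
for a,b,z in(((150,432),(311,378),.008),((92,382),(165,360),.08),((311,378),(230,178),.008)):
    A=onz(T,*t(a),z);B=onz(T,*t(b),z);d=B-A;print("edge",A,B,np.linalg.norm(d),np.degrees(np.arctan2(d[1],d[0])))
from station import observe
R=observe()['tcp_rot'];print("tool y ang",np.degrees(np.arctan2(R[1,1],R[0,1])))
E
```

```text
hole [0.5405 0.3354 0.144 ] [0.5409 0.3346 0.144 ] [0.5404 0.3352 0.1449]
T [[0.543  0.3573]
 [0.555  0.317 ]
 [0.5374 0.3102]
 [0.526  0.3496]] [0.5404 0.3335]
0.04202467075292826 -73.41533061466666
0.018836518696130303 -158.95043361901097
0.04094716870571896 106.25013595269057
0.01871408030950429 24.399499554696696
S [[0.5575 0.3214]
 [0.5344 0.3127]
 [0.5209 0.3497]
 [0.5419 0.3588]] [0.5387 0.3356]
0.024701993136981668 -159.22716570045833
0.03940074924552994 109.94146099484009
0.022901235468850763 23.375469387955086
0.040455921054719894 -67.45276025572333
blk [0.6429 0.176  0.018 ] [0.644  0.1776 0.018 ]
edge [0.4789 0.3555 0.008 ] [0.5069 0.2762 0.008 ] 0.08403444562425454 -70.5559533475862
edge [0.4937 0.3673 0.08  ] [0.5046 0.3333 0.08  ] 0.035739883156789075 -72.29240281905776
edge [0.5069 0.2762 0.008 ] [0.6093 0.3215 0.008 ] 0.11198160287934897 23.84218651089539
tool y ang -69.44310772273683
```

drive_tool --plan '[{"linear":[0.023,0.031,0],"angular":[0,0,0.12],"claw":1},{"linear":[0.023,0.031,0],"angular":[0,0,0.12],"claw":1},{"linear":[0.023,0.031,0],"angular":[0,0,0.12],"claw":1},{"linear":[0.023,0.031,0],"angular":[0,0,0.12],"claw":1},{"linear":[0.023,0.031,0],"angular":[0,0,0.12],"claw":1},{"linear":[0.023,0.031,0],"angular":[0,0,0.12],"claw":1},{"linear":[0.023,0.031,0],"angular":[0,0,0.12],"claw":1},{"linear":[0.023,0.031,0],"angular":[0,0,0.12],"claw":1},{"linear":[0.023,0.031,0],"angular":[0,0,0.12],"claw":1},{"linear":[0.023,0.031,0],"angular":[0,0,0.12],"claw":1}]'

```text
time: 0.93
position: [0.4414, -0.25, 0.2311]
tcp_rot: [[0.006, 1.0, -0.0], [1.0, -0.006, 0.0], [0.0, -0.0, -1.0]]
contact_force: [0.2, 0.2, 0.6]
gripper_width: 0.0857
grip_force: 0.0
```

drive_tool --plan '[{"linear":[0.007,0.038,0],"angular":[0,0,0.12],"claw":1},{"linear":[0.007,0.038,0],"angular":[0,0,0.12],"claw":1},{"linear":[0.007,0.038,0],"angular":[0,0,0.12],"claw":1},{"linear":[0.007,0.038,0],"angular":[0,0,0],"claw":1},{"linear":[0.007,0.038,0],"angular":[0,0,0],"claw":1},{"linear":[0.007,0.038,0],"angular":[0,0,0],"claw":1},{"linear":[0.007,0.038,0],"angular":[0,0,0],"claw":1},{"linear":[0.007,0.038,0],"angular":[0,0,0],"claw":1},{"linear":[0.007,0.038,0],"angular":[0,0,0],"claw":1},{"linear":[0.007,0.038,0],"angular":[0,0,0],"claw":1}]'

```text
time: 1.77
position: [0.5105, 0.1303, 0.2311]
tcp_rot: [[-0.341, 0.94, -0.0], [0.94, 0.341, -0.0], [0.0, -0.0, -1.0]]
contact_force: [1.3, -0.0, 0.1]
gripper_width: 0.0852
grip_force: 0.0
```

drive_tool --plan '[{"linear":[0.005,0.034,0],"angular":[0,0,0],"claw":1},{"linear":[0.005,0.034,0],"angular":[0,0,0],"claw":1},{"linear":[0.005,0.034,0],"angular":[0,0,0],"claw":1},{"linear":[0.005,0.034,0],"angular":[0,0,0],"claw":1},{"linear":[0.005,0.034,0],"angular":[0,0,0],"claw":1},{"linear":[0.005,0.034,0],"angular":[0,0,0],"claw":1},{"linear":[0,0,-0.02],"angular":[0,0,0],"claw":1},{"linear":[0,0,-0.02],"angular":[0,0,0],"claw":1},{"linear":[0,0,0],"angular":[0,0,0],"claw":1},{"linear":[0,0,0],"angular":[0,0,0],"claw":1}]'

```text
time: 2.6
position: [0.5397, 0.3318, 0.19]
tcp_rot: [[-0.341, 0.94, -0.003], [0.94, 0.341, -0.001], [-0.0, -0.003, -1.0]]
contact_force: [-0.2, 0.1, 0.9]
gripper_width: 0.0852
grip_force: 0.0
```

drive_tool --plan '[{"linear":[0,0,-0.02],"angular":[0,0,0],"claw":1},{"linear":[0,0,-0.02],"angular":[0,0,0],"claw":1},{"linear":[0,0,-0.02],"angular":[0,0,0],"claw":1},{"linear":[0,0,-0.015],"angular":[0,0,0],"claw":1},{"linear":[0,0,-0.01],"angular":[0,0,0],"claw":1},{"linear":[0,0,-0.005],"angular":[0,0,0],"claw":1},{"linear":[0,0,0],"angular":[0,0,0],"claw":1},{"linear":[0,0,0],"angular":[0,0,0],"claw":1}]'

```text
time: 3.27
position: [0.5412, 0.3322, 0.1026]
tcp_rot: [[-0.341, 0.94, 0.001], [0.94, 0.341, 0.0], [0.0, 0.001, -1.0]]
contact_force: [-0.7, -0.4, 0.5]
gripper_width: 0.0857
grip_force: 0.0
```

```bash
python3 - <<'E'
from h import *
from station import read_camera
o=[]
for n,(x,y,w,h) in(("side",(215,180,120,120)),("top",(150,130,120,120))):
    c=read_camera(n);o.append(cv2.resize(c["image"][y:y+h,x:x+w,::-1],None,fx=3.3,fy=3.3,interpolation=cv2.INTER_CUBIC))
cv2.imwrite("pics/g1.png",np.hstack(o))
E
```

```text
(no output)
```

View pics/g1.png

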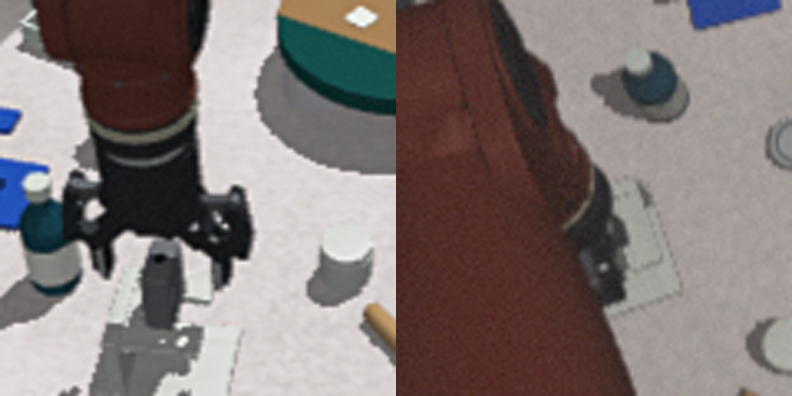

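The fingers straddle the gauge, which sits centred between them around (160,285). I'll close now.

drive_tool --plan '[{"linear":[0,0.002,0],"angular":[0,0,0],"claw":0.4},{"linear":[0,0,0],"angular":[0,0,0],"claw":0},{"linear":[0,0,0],"angular":[0,0,0],"claw":-0.3},{"linear":[0,0,0],"angular":[0,0,0],"claw":-0.7},{"linear":[0,0,0],"angular":[0,0,0],"claw":-1},{"linear":[0,0,0],"angular":[0,0,0],"claw":-1},{"linear":[0,0,0],"angular":[0,0,0],"claw":-1},{"linear":[0,0,0],"angular":[0,0,0],"claw":-1}]'

```text
time: 4.03
position: [0.5408, 0.3342, 0.1015]
tcp_rot: [[-0.341, 0.94, 0.0], [0.94, 0.341, 0.0], [-0.0, 0.0, -1.0]]
contact_force: [-0.5, 0.3, 2.4]
gripper_width: 0.023
grip_force: 58.6
```

drive_tool --plan '[{"linear":[0,0,0.005],"angular":[0,0,0],"claw":-1},{"linear":[0,0,0.01],"angular":[0,0,0],"claw":-1},{"linear":[0,0,0.015],"angular":[0,0,0],"claw":-1},{"linear":[0,0,0.015],"angular":[0,0,0],"claw":-1},{"linear":[0,0,0.015],"angular":[0,0,0],"claw":-1},{"linear":[0,0,0.015],"angular":[0,0,0],"claw":-1},{"linear":[0,0,0.01],"angular":[0,0,0],"claw":-1},{"linear":[0,0,0.005],"angular":[0,0,0],"claw":-1},{"linear":[0,0,0],"angular":[0,0,0],"claw":-1},{"linear":[0,0,0],"angular":[0,0,0],"claw":-1}]'

```text
time: 4.87
position: [0.5406, 0.3342, 0.1909]
tcp_rot: [[-0.341, 0.94, -0.0], [0.94, 0.341, -0.0], [-0.0, -0.0, -1.0]]
contact_force: [-0.3, -0.1, -2.7]
gripper_width: 0.0234
grip_force: 58.2
```

drive_tool --plan '[{"linear":[0.006,-0.022,0],"angular":[0,0,0],"claw":-1},{"linear":[0.006,-0.022,0],"angular":[0,0,0],"claw":-1},{"linear":[0.006,-0.022,0],"angular":[0,0,0],"claw":-1},{"linear":[0.006,-0.022,0],"angular":[0,0,0],"claw":-1},{"linear":[0.006,-0.022,0],"angular":[0,0,0],"claw":-1},{"linear":[0.006,-0.022,0],"angular":[0,0,0],"claw":-1},{"linear":[0.022,-0.009,0],"angular":[0,0,0],"claw":-1},{"linear":[0.022,-0.009,0],"angular":[0,0,0],"claw":-1},{"linear":[0.022,-0.008,0],"angular":[0,0,0],"claw":-1},{"linear":[0,0,-0.01],"angular":[0,0,0],"claw":-1}]'

```text
time: 5.7
position: [0.6459, 0.1739, 0.1807]
tcp_rot: [[-0.339, 0.941, 0.002], [0.941, 0.339, -0.001], [-0.001, 0.002, -1.0]]
contact_force: [1.3, 0.2, -1.7]
gripper_width: 0.0237
grip_force: 59.2
```

drive_tool --plan '[{"linear":[0,0,-0.02],"angular":[0,0,0],"claw":-1},{"linear":[0,0,-0.02],"angular":[0,0,0],"claw":-1},{"linear":[0,0,-0.02],"angular":[0,0,0],"claw":-1},{"linear":[0,0,-0.01],"angular":[0,0,0],"claw":-1},{"linear":[0,0,-0.005],"angular":[0,0,0],"claw":-1},{"linear":[0,0,0],"angular":[0,0,0],"claw":-1},{"linear":[0,0,0],"angular":[0,0,0],"claw":-1}]'

```text
time: 6.28
position: [0.6428, 0.1763, 0.1069]
tcp_rot: [[-0.341, 0.94, 0.001], [0.94, 0.341, 0.0], [-0.0, 0.001, -1.0]]
contact_force: [0.2, -0.1, -1.0]
gripper_width: 0.0238
grip_force: 59.2
```

```bash
python3 - <<'E'
from h import *
from station import read_camera
o=[]
for n,(x,y,w,h) in(("side",(215,180,100,90)),("top",(220,130,100,90))):
    c=read_camera(n);pickle.dump(c,open(n+"1.pkl","wb"));o.append(cv2.resize(c["image"][y:y+h,x:x+w,::-1],None,fx=4,fy=4,interpolation=cv2.INTER_CUBIC))
cv2.imwrite("pics/g2.png",np.hstack(o))
E
```

```text
(no output)
```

View pics/g2.png

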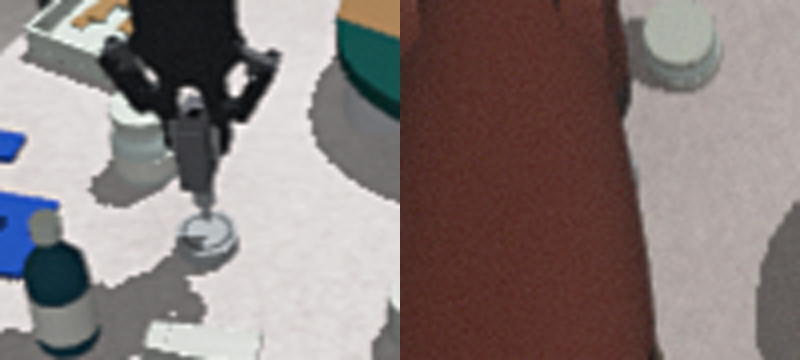

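The side view shows the tip at (207,213), centred over the block at (207,238). Next I'll press down slowly.

drive_tool --plan '[{"linear":[0,0,-0.005],"angular":[0,0,0],"claw":-1},{"linear":[0,0,-0.004],"angular":[0,0,0],"claw":-1},{"linear":[0,0,-0.003],"angular":[0,0,0],"claw":-1},{"linear":[0,0,-0.002],"angular":[0,0,0],"claw":-1},{"linear":[0,0,-0.002],"angular":[0,0,0],"claw":-1},{"linear":[0,0,-0.002],"angular":[0,0,0],"claw":-1},{"linear":[0,0,0],"angular":[0,0,0],"claw":-1},{"linear":[0,0,0],"angular":[0,0,0],"claw":-1}]'

```text
time: 7.05
position: [0.6427, 0.1761, 0.0885]
tcp_rot: [[-0.341, 0.94, 0.0], [0.94, 0.341, -0.0], [-0.0, 0.0, -1.0]]
contact_force: [-1.0, -0.5, 0.7]
gripper_width: 0.0235
grip_force: 59.3
```

drive_tool --plan '[{"linear":[0,0,-0.0015],"angular":[0,0,0],"claw":-1},{"linear":[0,0,-0.0015],"angular":[0,0,0],"claw":-1},{"linear":[0,0,0],"angular":[0,0,0],"claw":-1},{"linear":[0,0,0],"angular":[0,0,0],"claw":-1},{"linear":[0,0,0],"angular":[0,0,0],"claw":-1},{"linear":[0,0,0],"angular":[0,0,0],"claw":-1},{"linear":[0,0,0],"angular":[0,0,0],"claw":-1},{"linear":[0,0,0],"angular":[0,0,0],"claw":-1},{"linear":[0,0,0],"angular":[0,0,0],"claw":-1},{"linear":[0,0,0],"angular":[0,0,0],"claw":-1}]'

```text
time: 7.88
position: [0.6428, 0.1762, 0.0854]
tcp_rot: [[-0.341, 0.94, 0.0], [0.94, 0.341, 0.0], [-0.0, 0.0, -1.0]]
contact_force: [0.6, -0.3, 1.7]
gripper_width: 0.0233
grip_force: 59.5
```

drive_tool --plan '[{"linear":[0,0,0],"angular":[0,0,0],"claw":-1},{"linear":[0,0,0],"angular":[0,0,0],"claw":-1},{"linear":[0,0,0],"angular":[0,0,0],"claw":-1},{"linear":[0,0,0],"angular":[0,0,0],"claw":-1}]'

```text
time: 8.22
position: [0.6428, 0.1762, 0.0854]
tcp_rot: [[-0.341, 0.94, 0.0], [0.94, 0.341, 0.0], [-0.0, 0.0, -1.0]]
contact_force: [1.1, 0.8, 1.1]
gripper_width: 0.0236
grip_force: 59.5
```

drive_tool --plan '[{"linear":[0,0,0.004],"angular":[0,0,0],"claw":-1},{"linear":[0,0,0.008],"angular":[0,0,0],"claw":-1},{"linear":[0,0,0.015],"angular":[0,0,0],"claw":-1},{"linear":[0,0,0.02],"angular":[0,0,0],"claw":-1},{"linear":[0,0,0.02],"angular":[0,0,0],"claw":-1},{"linear":[0,0,0.02],"angular":[0,0,0],"claw":-1},{"linear":[0,0,0.013],"angular":[0,0,0],"claw":-1},{"linear":[0,0,0],"angular":[0,0,0],"claw":-1}]'

```text
time: 8.88
position: [0.644, 0.1763, 0.189]
tcp_rot: [[-0.341, 0.94, 0.005], [0.94, 0.341, 0.0], [-0.001, 0.004, -1.0]]
contact_force: [-0.3, 0.1, -1.4]
gripper_width: 0.0233
grip_force: 59.2
```

drive_tool --plan '[{"linear":[-0.017,-0.0243,0],"angular":[0,0,0],"claw":-1},{"linear":[-0.017,-0.0243,0],"angular":[0,0,0],"claw":-1},{"linear":[-0.017,-0.0243,0],"angular":[0,0,0],"claw":-1},{"linear":[-0.017,-0.0243,0],"angular":[0,0,0],"claw":-1},{"linear":[-0.017,-0.0243,0],"angular":[0,0,0],"claw":-1},{"linear":[-0.017,-0.0243,0],"angular":[0,0,0],"claw":-1},{"linear":[-0.017,-0.0243,0],"angular":[0,0,0],"claw":-1},{"linear":[-0.017,-0.0243,0],"angular":[0,0,0],"claw":-1},{"linear":[-0.017,-0.0243,0],"angular":[0,0,0],"claw":-1},{"linear":[-0.0165,-0.024,0],"angular":[0,0,0],"claw":-1}]'

```text
time: 9.72
position: [0.4717, -0.0672, 0.1841]
tcp_rot: [[-0.341, 0.94, -0.001], [0.94, 0.341, 0.001], [0.001, -0.001, -1.0]]
contact_force: [-0.1, -0.3, -1.3]
gripper_width: 0.0237
grip_force: 59.3
```

drive_tool --plan '[{"linear":[0,0,-0.008],"angular":[0,0,0],"claw":-1},{"linear":[0,0,-0.008],"angular":[0,0,0],"claw":-1},{"linear":[0,0,-0.004],"angular":[0,0,0],"claw":-1},{"linear":[0,0,0],"angular":[0,0,0],"claw":-1},{"linear":[0,0,0],"angular":[0,0,0],"claw":-1},{"linear":[0,0,0],"angular":[0,0,0],"claw":-1}]'

```text
time: 10.22
position: [0.4735, -0.0658, 0.1653]
tcp_rot: [[-0.342, 0.94, -0.0], [0.94, 0.342, 0.0], [0.0, -0.0, -1.0]]
contact_force: [-0.3, -0.3, -1.7]
gripper_width: 0.0233
grip_force: 59.6
```

```bash
python3 - <<'E'
from h import *
from station import read_camera
c=read_camera("side");x,y,w,h=295,130,100,90
cv2.imwrite("pics/g3.png",cv2.resize(c["image"][y:y+h,x:x+w,::-1],None,fx=6,fy=6,interpolation=cv2.INTER_CUBIC))
print([(np.array(proj(c,(.4735,-.0665,z)))-[x,y])*6 for z in(.077,.093)])
E
```

```text
[array([310.23102162, 395.9860476 ]), array([311.97222059, 374.34402277])]
```

View pics/g3.png

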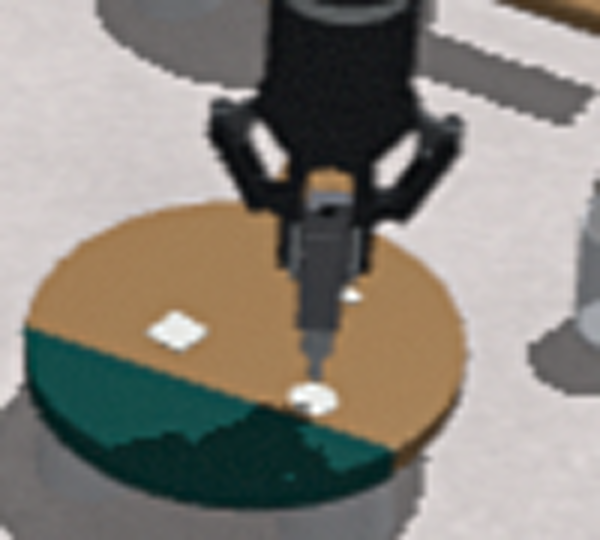

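The tip at (315,376) is right above the round sticker at (313,398), so I'll press.

drive_tool --plan '[{"linear":[0,0,-0.005],"angular":[0,0,0],"claw":-1},{"linear":[0,0,-0.004],"angular":[0,0,0],"claw":-1},{"linear":[0,0,-0.003],"angular":[0,0,0],"claw":-1},{"linear":[0,0,-0.002],"angular":[0,0,0],"claw":-1},{"linear":[0,0,-0.002],"angular":[0,0,0],"claw":-1},{"linear":[0,0,-0.002],"angular":[0,0,0],"claw":-1},{"linear":[0,0,0],"angular":[0,0,0],"claw":-1},{"linear":[0,0,0],"angular":[0,0,0],"claw":-1}]'

```text
time: 10.93
position: [0.4732, -0.0665, 0.1474]
tcp_rot: [[-0.341, 0.94, 0.0], [0.94, 0.341, -0.0], [-0.0, 0.0, -1.0]]
contact_force: [-0.7, 0.2, 0.3]
gripper_width: 0.0235
grip_force: 59.8
```

drive_tool --plan '[{"linear":[0,0,-0.0015],"angular":[0,0,0],"claw":-1},{"linear":[0,0,-0.0015],"angular":[0,0,0],"claw":-1},{"linear":[0,0,0],"angular":[0,0,0],"claw":-1},{"linear":[0,0,0],"angular":[0,0,0],"claw":-1},{"linear":[0,0,0],"angular":[0,0,0],"claw":-1}]'

```text
time: 11.35
position: [0.4733, -0.0666, 0.1445]
tcp_rot: [[-0.341, 0.94, 0.0], [0.94, 0.341, -0.0], [-0.0, 0.0, -1.0]]
contact_force: [0.2, 0.4, 2.1]
gripper_width: 0.0235
grip_force: 59.9
```

drive_tool --plan '[{"linear":[0,0,0],"angular":[0,0,0],"claw":-1},{"linear":[0,0,0],"angular":[0,0,0],"claw":-1},{"linear":[0,0,0],"angular":[0,0,0],"claw":-1},{"linear":[0,0,0],"angular":[0,0,0],"claw":-1},{"linear":[0,0,0],"angular":[0,0,0],"claw":-1},{"linear":[0,0,0],"angular":[0,0,0],"claw":-1},{"linear":[0,0,0],"angular":[0,0,0],"claw":-1},{"linear":[0,0,0],"angular":[0,0,0],"claw":-1}]'

```text
time: 12.02
position: [0.4733, -0.0666, 0.1444]
tcp_rot: [[-0.341, 0.94, 0.0], [0.94, 0.341, -0.0], [-0.0, 0.0, -1.0]]
contact_force: [0.5, 0.3, 0.7]
gripper_width: 0.0238
grip_force: 59.9
```

drive_tool --plan '[{"linear":[0,0,0.004],"angular":[0,0,0],"claw":-1},{"linear":[0,0,0.009],"angular":[0,0,0],"claw":-1},{"linear":[0,0,0.012],"angular":[0,0,0],"claw":-1},{"linear":[0,0,0],"angular":[0,0,0],"claw":-1},{"linear":[0.019,-0.0037,0],"angular":[0,0,0],"claw":-1},{"linear":[0.019,-0.0037,0],"angular":[0,0,0],"claw":-1},{"linear":[0.019,-0.0037,0],"angular":[0,0,0],"claw":-1},{"linear":[0.019,-0.0037,0],"angular":[0,0,0],"claw":-1},{"linear":[0.019,-0.0037,0],"angular":[0,0,0],"claw":-1},{"linear":[0,0,0],"angular":[0,0,0],"claw":-1}]'

```text
time: 12.85
position: [0.5705, -0.0858, 0.1688]
tcp_rot: [[-0.341, 0.94, 0.001], [0.94, 0.341, -0.0], [-0.0, 0.001, -1.0]]
contact_force: [-0.3, -0.0, -0.9]
gripper_width: 0.0235
grip_force: 59.7
```

drive_tool --plan '[{"linear":[0,0,0],"angular":[0,0,0],"claw":-1},{"linear":[0,0,0],"angular":[0,0,0],"claw":-1},{"linear":[0,0,-0.005],"angular":[0,0,0],"claw":-1},{"linear":[0,0,0],"angular":[0,0,0],"claw":-1},{"linear":[0,0,0],"angular":[0,0,0],"claw":-1}]'

```text
time: 13.27
position: [0.5676, -0.0848, 0.1641]
tcp_rot: [[-0.341, 0.94, -0.0], [0.94, 0.341, 0.0], [0.0, -0.0, -1.0]]
contact_force: [-0.3, 0.0, -2.0]
gripper_width: 0.0237
grip_force: 59.7
```

```bash
python3 - <<'E'
from h import *
from station import read_camera
c=read_camera("side");x,y,w,h=285,130,100,90
cv2.imwrite("pics/g4.png",cv2.resize(c["image"][y:y+h,x:x+w,::-1],None,fx=6,fy=6,interpolation=cv2.INTER_CUBIC))
print([(np.array(proj(c,(.568,-.0852,z)))-[x,y])*6 for z in(.077,.093)])
E
```

```text
[array([234.61529286, 328.3850763 ]), array([235.19091658, 306.92629748])]
```

View pics/g4.png

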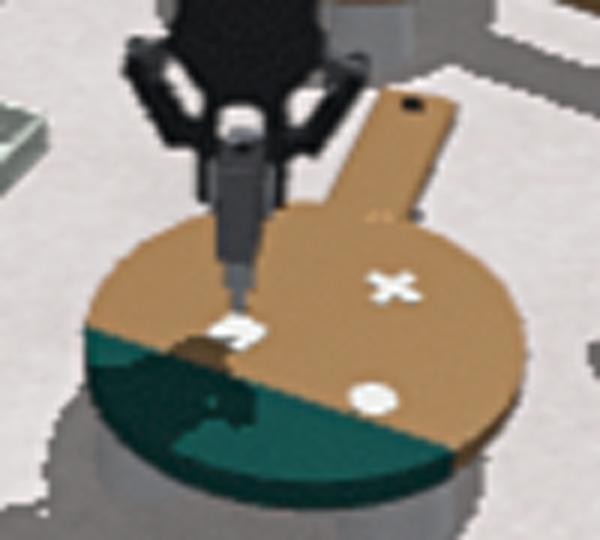

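The tip at (238,308) sits over the square at (237,331), well clear of the cross at (394,288).

drive_tool --plan '[{"linear":[0,0,-0.005],"angular":[0,0,0],"claw":-1},{"linear":[0,0,-0.004],"angular":[0,0,0],"claw":-1},{"linear":[0,0,-0.003],"angular":[0,0,0],"claw":-1},{"linear":[0,0,-0.002],"angular":[0,0,0],"claw":-1},{"linear":[0,0,-0.002],"angular":[0,0,0],"claw":-1},{"linear":[0,0,-0.002],"angular":[0,0,0],"claw":-1},{"linear":[0,0,0],"angular":[0,0,0],"claw":-1},{"linear":[0,0,0],"angular":[0,0,0],"claw":-1}]'

```text
time: 13.98
position: [0.5682, -0.085, 0.1465]
tcp_rot: [[-0.341, 0.94, 0.0], [0.94, 0.341, -0.0], [-0.0, 0.0, -1.0]]
contact_force: [-0.5, 1.0, 0.2]
gripper_width: 0.0233
grip_force: 60.0
```

drive_tool --plan '[{"linear":[0,0,-0.002],"angular":[0,0,0],"claw":-1},{"linear":[0,0,0],"angular":[0,0,0],"claw":-1},{"linear":[0,0,0],"angular":[0,0,0],"claw":-1},{"linear":[0,0,0],"angular":[0,0,0],"claw":-1},{"linear":[0,0,0],"angular":[0,0,0],"claw":-1}]'

```text
time: 14.4
position: [0.5684, -0.0851, 0.1445]
tcp_rot: [[-0.341, 0.94, 0.001], [0.94, 0.341, -0.0], [-0.0, 0.0, -1.0]]
contact_force: [-1.2, 0.6, 1.0]
gripper_width: 0.0236
grip_force: 60.0
```

drive_tool --plan '[{"linear":[0,0,0],"angular":[0,0,0],"claw":-1},{"linear":[0,0,0],"angular":[0,0,0],"claw":-1},{"linear":[0,0,0],"angular":[0,0,0],"claw":-1},{"linear":[0,0,0],"angular":[0,0,0],"claw":-1},{"linear":[0,0,0],"angular":[0,0,0],"claw":-1},{"linear":[0,0,0],"angular":[0,0,0],"claw":-1},{"linear":[0,0,0],"angular":[0,0,0],"claw":-1},{"linear":[0,0,0],"angular":[0,0,0],"claw":-1}]'

```text
time: 15.07
position: [0.5683, -0.085, 0.1444]
tcp_rot: [[-0.341, 0.94, 0.0], [0.94, 0.341, 0.0], [-0.0, 0.0, -1.0]]
contact_force: [-0.0, 0.6, 0.8]
gripper_width: 0.0236
grip_force: 60.1
```

drive_tool --plan '[{"linear":[0,0,0.004],"angular":[0,0,0],"claw":-1},{"linear":[0,0,0.01],"angular":[0,0,0],"claw":-1},{"linear":[0,0,0.018],"angular":[0,0,0],"claw":-1},{"linear":[0,0,0.018],"angular":[0,0,0],"claw":-1},{"linear":[-0.002,0.03,0],"angular":[0,0,0],"claw":-1},{"linear":[-0.002,0.03,0],"angular":[0,0,0],"claw":-1},{"linear":[-0.002,0.03,0],"angular":[0,0,0],"claw":-1},{"linear":[-0.002,0.03,0],"angular":[0,0,0],"claw":-1},{"linear":[-0.002,0.03,0],"angular":[0,0,0],"claw":-1},{"linear":[-0.002,0.03,0],"angular":[0,0,0],"claw":-1}]'

```text
time: 15.9
position: [0.5557, 0.0963, 0.1949]
tcp_rot: [[-0.341, 0.94, -0.0], [0.94, 0.341, -0.0], [-0.0, -0.0, -1.0]]
contact_force: [0.8, 0.3, -2.1]
gripper_width: 0.0236
grip_force: 59.8
```

drive_tool --plan '[{"linear":[-0.002,0.03,0],"angular":[0,0,0],"claw":-1},{"linear":[-0.002,0.03,0],"angular":[0,0,0],"claw":-1},{"linear":[-0.002,0.03,0],"angular":[0,0,0],"claw":-1},{"linear":[-0.002,0.03,0],"angular":[0,0,0],"claw":-1},{"linear":[-0.002,0.03,0],"angular":[0,0,0],"claw":-1},{"linear":[-0.002,0.03,0],"angular":[0,0,0],"claw":-1},{"linear":[-0.002,0.02,0],"angular":[0,0,0],"claw":-1},{"linear":[-0.001,0.019,0],"angular":[0,0,0],"claw":-1},{"linear":[0,0,0],"angular":[0,0,0],"claw":-1},{"linear":[0,0,0],"angular":[0,0,0],"claw":-1}]'

```text
time: 16.73
position: [0.5408, 0.3146, 0.1945]
tcp_rot: [[-0.343, 0.939, -0.0], [0.939, 0.343, -0.0], [-0.0, -0.001, -1.0]]
contact_force: [0.3, -0.4, -1.7]
gripper_width: 0.0239
grip_force: 59.7
```

drive_tool --plan '[{"linear":[0,0,0],"angular":[0,0,0],"claw":-1},{"linear":[0,0,0],"angular":[0,0,0],"claw":-1},{"linear":[0,0,0],"angular":[0,0,0],"claw":-1},{"linear":[0,0,0],"angular":[0,0,0],"claw":-1}]'

```text
time: 17.07
position: [0.5414, 0.3132, 0.1945]
tcp_rot: [[-0.34, 0.94, 0.0], [0.94, 0.34, -0.0], [-0.0, 0.0, -1.0]]
contact_force: [0.2, 0.6, -2.4]
gripper_width: 0.0234
grip_force: 59.7
```

drive_tool --plan '[{"linear":[-0.001,0.012,0],"angular":[0,0,0],"claw":-1},{"linear":[0,0.009,0],"angular":[0,0,0],"claw":-1},{"linear":[0,0,0],"angular":[0,0,0],"claw":-1},{"linear":[0,0,0],"angular":[0,0,0],"claw":-1},{"linear":[0,0,-0.01],"angular":[0,0,0],"claw":-1},{"linear":[0,0,-0.015],"angular":[0,0,0],"claw":-1},{"linear":[0,0,0],"angular":[0,0,0],"claw":-1},{"linear":[0,0,0],"angular":[0,0,0],"claw":-1},{"linear":[0,0,0],"angular":[0,0,0],"claw":-1}]'

```text
time: 17.82
position: [0.5402, 0.3348, 0.1696]
tcp_rot: [[-0.341, 0.94, 0.0], [0.94, 0.341, -0.0], [-0.0, 0.0, -1.0]]
contact_force: [-0.7, 0.2, -2.0]
gripper_width: 0.023
grip_force: 59.7
```

drive_tool --plan '[{"linear":[0,0,-0.008],"angular":[0,0,0],"claw":-1},{"linear":[0,0,-0.008],"angular":[0,0,0],"claw":-1},{"linear":[0,0,-0.008],"angular":[0,0,0],"claw":-1},{"linear":[0,0,-0.008],"angular":[0,0,0],"claw":-1},{"linear":[0,0,-0.008],"angular":[0,0,0],"claw":-1},{"linear":[0,0,-0.008],"angular":[0,0,0],"claw":-1},{"linear":[0,0,-0.008],"angular":[0,0,0],"claw":-1},{"linear":[0,0,-0.006],"angular":[0,0,0],"claw":-1},{"linear":[0,0,0],"angular":[0,0,0],"claw":-1},{"linear":[0,0,0],"angular":[0,0,0],"claw":-1}]'

```text
time: 18.65
position: [0.54, 0.3349, 0.1069]
tcp_rot: [[-0.341, 0.94, -0.001], [0.94, 0.341, -0.0], [-0.0, -0.001, -1.0]]
contact_force: [-0.7, -0.4, -1.0]
gripper_width: 0.0234
grip_force: 59.7
```

drive_tool --plan '[{"linear":[0,0,-0.002],"angular":[0,0,0],"claw":-1},{"linear":[0,0,-0.002],"angular":[0,0,0],"claw":-1},{"linear":[0,0,-0.001],"angular":[0,0,0],"claw":-1},{"linear":[0,0,0],"angular":[0,0,0],"claw":-1},{"linear":[0,0,0],"angular":[0,0,0],"claw":-1}]'

```text
time: 19.07
position: [0.5402, 0.335, 0.1024]
tcp_rot: [[-0.341, 0.94, 0.0], [0.94, 0.341, 0.0], [-0.0, 0.0, -1.0]]
contact_force: [0.3, 0.2, -2.4]
gripper_width: 0.0233
grip_force: 59.7
```

drive_tool --plan '[{"linear":[0,0,-0.0005],"angular":[0,0,0],"claw":-1},{"linear":[0,0,-0.0003],"angular":[0,0,0],"claw":-1},{"linear":[0,0,0],"angular":[0,0,0],"claw":-1},{"linear":[0,0,0],"angular":[0,0,0],"claw":-1}]'

```text
time: 19.4
position: [0.5402, 0.335, 0.1016]
tcp_rot: [[-0.341, 0.94, 0.0], [0.94, 0.341, 0.0], [-0.0, 0.0, -1.0]]
contact_force: [0.1, 0.1, -2.4]
gripper_width: 0.0235
grip_force: 59.8
```

drive_tool --plan '[{"linear":[0,0,-0.0004],"angular":[0,0,0],"claw":-1},{"linear":[0,0,-0.0004],"angular":[0,0,0],"claw":-1},{"linear":[0,0,0],"angular":[0,0,0],"claw":-1},{"linear":[0,0,0],"angular":[0,0,0],"claw":-1}]'

```text
time: 19.73
position: [0.5403, 0.335, 0.1015]
tcp_rot: [[-0.341, 0.94, 0.001], [0.94, 0.341, 0.0], [-0.0, 0.001, -1.0]]
contact_force: [-3.8, -1.3, 5.9]
gripper_width: 0.0237
grip_force: 60.5
```

The block has settled on the fork, so I'll open gradually.

drive_tool --plan '[{"linear":[0,0,0.0004],"angular":[0,0,0],"claw":-0.6},{"linear":[0,0,0],"angular":[0,0,0],"claw":-0.4},{"linear":[0,0,0],"angular":[0,0,0],"claw":-0.2},{"linear":[0,0,0],"angular":[0,0,0],"claw":0.2},{"linear":[0,0,0],"angular":[0,0,0],"claw":0.6},{"linear":[0,0,0],"angular":[0,0,0],"claw":1},{"linear":[0,0,0],"angular":[0,0,0],"claw":1},{"linear":[0,0,0],"angular":[0,0,0],"claw":1},{"linear":[0,0,0],"angular":[0,0,0],"claw":1},{"linear":[0,0,0],"angular":[0,0,0],"claw":1}]'

```text
time: 20.57
position: [0.5402, 0.335, 0.1011]
tcp_rot: [[-0.341, 0.94, 0.0], [0.94, 0.341, 0.0], [-0.0, 0.0, -1.0]]
contact_force: [-0.3, 0.9, -0.2]
gripper_width: 0.0854
grip_force: 0.0
```

drive_tool --plan '[{"linear":[0,0,0.01],"angular":[0,0,0],"claw":1},{"linear":[0,0,0.015],"angular":[0,0,0],"claw":1},{"linear":[0,0,0.02],"angular":[0,0,0],"claw":1},{"linear":[0,0,0.02],"angular":[0,0,0],"claw":1},{"linear":[0,0,0.02],"angular":[0,0,0],"claw":1},{"linear":[0,0,0.02],"angular":[0,0,0],"claw":1},{"linear":[-0.01,-0.03,0],"angular":[0,0,0],"claw":1},{"linear":[-0.01,-0.03,0],"angular":[0,0,0],"claw":1},{"linear":[-0.01,-0.03,0],"angular":[0,0,0],"claw":1},{"linear":[-0.01,-0.03,0],"angular":[0,0,0],"claw":1}]'

```text
time: 21.4
position: [0.4997, 0.214, 0.207]
tcp_rot: [[-0.342, 0.94, 0.001], [0.94, 0.342, 0.0], [-0.0, 0.001, -1.0]]
contact_force: [0.9, -1.1, 0.9]
gripper_width: 0.0853
grip_force: 0.0
```

drive_tool --plan '[{"linear":[-0.005,-0.03,0],"angular":[0,0,0],"claw":1},{"linear":[-0.005,-0.03,0],"angular":[0,0,0],"claw":1},{"linear":[-0.005,-0.03,0],"angular":[0,0,0],"claw":1},{"linear":[-0.005,-0.03,0],"angular":[0,0,0],"claw":1},{"linear":[0,0,0],"angular":[0,0,0],"claw":1},{"linear":[0,0,0],"angular":[0,0,0],"claw":1}]'

```text
time: 21.9
position: [0.4804, 0.0938, 0.2071]
tcp_rot: [[-0.338, 0.941, 0.001], [0.941, 0.338, 0.0], [-0.0, 0.001, -1.0]]
contact_force: [0.1, -0.7, 0.2]
gripper_width: 0.0851
grip_force: 0.0
```

```bash
python3 - <<'E'
from h import *
from station import read_camera
o=[]
for n,(x,y,w,h) in(("side",(225,220,100,90)),("top",(185,155,100,90))):
    c=read_camera(n);o.append(cv2.resize(c["image"][y:y+h,x:x+w,::-1],None,fx=4,fy=4,interpolation=cv2.INTER_CUBIC))
cv2.imwrite("pics/g5.png",np.hstack(o))
E
```

```text
(no output)
```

View pics/g5.png

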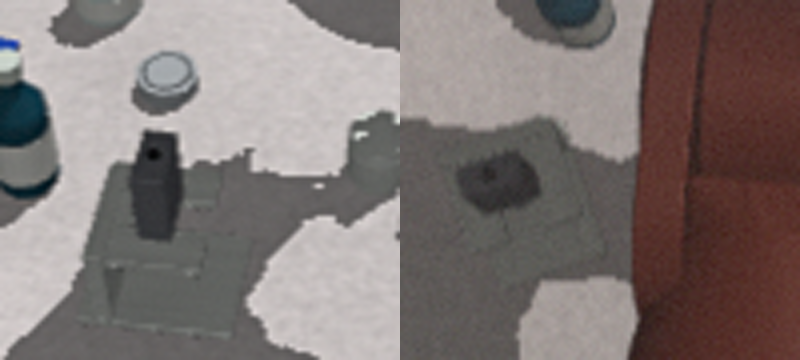

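The gauge hangs upright in the fork as it did at the start: the hole is at (153,154) in the side view and (488,173) in the top view, which matches the first pictures. The arm is clear, so I'll hand the job in.

```bash
python3 -c "
from station import job
print(job.close_job())"
```

```text
the job is handed in; nothing more can be done
None
```

I pressed the gauge on the steel block, the round sticker and the square sticker in that order, about halfway in each time, then hung it back upright in its fork and handed the job in at about 22 s; no verdict was returned.

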